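# Lift the hot lid off the melting pot with the lid lifter

### The arm

A 6-joint arm with a two-finger parallel gripper is mounted at the origin on the work surface. World frame = base frame: x ahead of the robot, y to its left, z up, the work surface at z = 0. Lengths are in m, angles in degrees, forces in N, time in s.
With the tool pointing down it reaches from about 0.25 to 0.725 m from the base axis. Payload 9.7 kg.
Tool frame: the origin (TCP) lies between the finger pads; the fingertips stand 19 mm ahead of it and the grasp point (between the pads) is the TCP; x points along the fingers, y is the direction in which the jaws open and shut, and the axes are right-handed (so a half turn about x gives the same grasp; the last joint's range is limited). The gripper opens to 85 mm and grips with 20 to 120 N. Pads are 22 mm wide; open, the fingers measure 114 mm over their backs; the gripper's body (76 mm by 85 mm) begins 54 mm behind the grasp point. The pads swing forward as they close: fully open they stand 13 mm farther back than shut.
Start: joints at [66.119, 4.979, 10.078, 95.1, 0, 90], TCP at [0.223, 0.503, 0.25] pointing down, gripper open.
Joint ranges: [-179.16, 179.16], [-48.56, 103.87], [-65.8, 70.77], [-126.05, 130.52], [-82.76, 87.17], [-180, 180]. Speed limits (degrees/s): [127.2, 127.2, 147.25, 180, 180, 180].

### API

Orientations are given as [roll, pitch, yaw] about the fixed x, y, z axes, in that order (R = Rz(yaw) Ry(pitch) Rx(roll)).
In Python, from workcell import bot gives the robot as it stands. The module is installed in compiled form; this text tells all that it offers.
- The arm moves only by the shell command python3 -m handwheel 'ROWS' [FORCE]. ROWS is JSON, a list of rows, each a list of 7 numbers: the turn, a rotation vector about the tool's x, y, z in degrees, then the shift along the tool's x, y, z in m, then the closure, from -1 (fully open) to 1 (shut), so that 0 is half open. In form: [[ax, ay, az, dx, dy, dz, fingers], ...]. A call has 1 to 20 rows; each row is the pose to reach, as a shift and turn from the pose commanded when the call began, along the tool's axes at that moment; what a row does not reach only later rows make up. A row lasts 1/8 s, in which the tool goes at most 62.5 mm and 10.7 degrees, less where a joint would pass 70% of its speed; a pose out of reach is approached as far as the arm can. A call with a gripper value outside its range is refused whole. The fingers move at their own pace and stop on an object; FORCE is the grip in N (left out, the last holds). Time passes only in rows, so rows that repeat a pose let the fingers close. It gives the time, the measured TCP pose, the force and the opening at its end, in the units of the state.
- bot.get_obs(): the state, without advancing time (a new reading comes with each control period).
- bot.camera(name): name is "scene" or "top" or "wrist"; returns a dict with "frame" (420x560x3 uint8, red, green, blue), "fx", "fy", "cx", "cy" (pixels), "R" (3x3) and "t" (3): a world point X has camera coordinates R X + t; the wrist camera has in their place "tool_from_camera" (4x4, takes a point from camera to tool coordinates, whose origin is the TCP and whose axes are the tool frame's). Camera axes: x right, y down, z forward; pixel columns grow to the right and rows downward; lengths in m; the calibration is good to about 2 mm. A picture is of the moment at which its call begins: read the wrist's pose just before it. There is no depth.
- bot.job_done(): hands the job in, once; it reports no verdict.
Trained networks look in a picture, given as the dict that the camera call returned (one of the last four; its "shot" number tells which), for a name from the list of things; names that differ only in an ending like _2 or _b are one class to them, and where a whole thing is asked for, a point or a joint stands for the part that bears it (a point fixed in the world has none). Each returns a list of dicts, best first, with "conf" (0 to 1); they miss things now and then, are a little off and sometimes report something else, mostly with a low value. They report only what shows in the picture. A call takes as long as a camera call. They do not tell look-alikes from the thing itself.
- bot.look_for(name, picture): "bbox" ([left, top, width, height] as shares, 0 to 1, of the picture: columns of its width, rows of its height, round what is visible of it).
- bot.tip_of(name, picture): "centre" ([column, row] as shares, 0 to 1, of the picture: columns of its width, rows of its height: a listed point, or the origin of a listed thing).
The state is a dict: "time": time; "q": joint angles; "qd": joint speeds; "joint_efforts": joint torques, N m; "ee_pos": TCP position; "tcp_rot": TCP orientation; "wrist_force": force on the tool from outside, world axes, zero at the start; "torque": the same for the moment, N m; "opening": finger opening in m.
Only numpy, scipy, OpenCV 4.12 (cv2) and the standard library are available. Lean on these libraries where they do the work, as an engineer would, in place of code of your own. Each camera call takes 0.05 s, during which the arm holds its last target.

### The job

The lid of the melting pot is hot: pick up the two-pronged lid lifter from its tray, hook it under the lid's loop handle, lift the lid clear of the pot keeping it level, and set it down gently, flat and centred, on the round concrete slab. Then unhook the lifter and stand it upright back in its tray. Never touch the lid with the gripper or the arm, touch nothing against the strip light overhead, and leave the can, mug and jar where they stand.

Things in the scene. Friction and masses are not known exactly. Their poses are not given: they have to be found in the camera images.
- pot: Round steel melting pot, 170 mm diameter, 100 mm high, fixed to the bench; open mouth of 67 mm radius. Origin under its centre on the bench. It stands below the strip light; its x axis points roughly away from the robot.
- striplight: White strip light on two posts, fixed; origin on the bench at the pot's origin, same axes. Lamp box x from -25 to 85 mm, y +-330 mm, z from 375 to 410 mm. Posts 30 mm square at x = 50, y = +-300 mm. It closes the space straight above the pot; open towards -x: the gripper must lean 30 to 45 degrees back (its body towards -x) to work below the lamp's front edge.
- lid: Loose round steel lid, 160 mm diameter, 10 mm thick, about 0.45 kg (0.7 to 1.4 times), on the pot's rim. Origin in the middle of the disc's underside (100 mm above the bench on the pot); z up. A boss of 58 mm radius reaches 8 mm further down into the pot's mouth. Its x axis points within 30 degrees of the robot's +x.
- lid_bar (a point): Middle of the centre line of the lid's loop handle: 10 mm round bar, straight along the lid's y axis for 80 mm, 52 mm above the lid's origin, with a leg at each end down to the lid. Free under the bar: 37 mm high, 70 mm between the legs. The prongs go under it along the lid's x axis. Same axes as the lid.
- lifter: Loose C-shaped lid lifter, 0.25 kg, 102 mm high, upright in its tray. Origin under the prongs, below where the lid's bar should sit; z up, x the way the two prongs point (within 40 degrees of +x at the start). Prongs 10 x 10 mm at y = +-17 mm (44 mm over both), x from -59 to 27 mm, z from 0 to 10 mm; upturned tips at x = 21 to 27 mm reach z = 18 mm. Centre of mass near x = -20 mm.
- lifter_grip (a point): Where to hold the lifter: in its wooden grip, a level 24 x 24 mm bar along the lifter's x axis, from x = -60 to +50 mm, centre line 90 mm above the lifter's origin; this point is at x = -10 mm. A flat steel shank (22 mm wide) runs down from its back end at x = -54 mm to the prongs; the front is open between tips (z = 18 mm) and grip (z = 78 mm).
- tray: Square open steel tray fixed on the bench, 140 x 140 mm outside, 16 mm high, walls and floor 5 mm thick. Origin under its centre; the lifter stands in it with its origin 5 mm above the bench.
- slab: Round concrete slab fixed on the bench, 190 mm diameter, 40 mm high. Origin under its centre. The lid's boss rests on it, so a lid set down here has its origin 48 mm above the bench.
- can: Bystander: closed can, 72 mm diameter, 125 mm high, between robot and pot. Origin under its centre.
- mug: Bystander: white mug, 80 mm diameter, 90 mm high, to the right of the pot and a little behind it. Origin under its centre.
- jar: Bystander: glass jar with steel cap, 68 mm diameter, 100 mm high, to the left of the pot and a little behind it. Origin under its centre.
Not all that is in view belongs to the job. Leave any green or pink look-alike of the lifter alone.

How it is judged:
By the outcome, as a careful person would: the job done as asked, in the order asked, and still so for the second after the job is handed in, with the robot touching nothing.
It also fails if it takes over 72 s, if anything falls off the work surface, if the arm or the gripper's body presses on something with over 40 N, if the wrist force passes 120 N, or if a joint passes its speed limit or range.

## Working session

There is one attempt and no reset: what is moved stays moved. The work goes in short steps, Python scripts to look and compute and a shell command to move; the robot and the scene stay as the last step left them, time stands still between calls to the robot, and variables do not carry over. Pictures are saved under pics/ and viewed, and the job is handed in when it is done.

```bash
mkdir -p pics; ls; cat > h.py <<'E'
import numpy as np, cv2
from workcell import bot
def shot(cam,fn):
    p=bot.camera(cam); cv2.imwrite('pics/'+fn,p['frame'][:,:,::-1]); return p
E
python3 - <<'E'
from h import *
o=bot.get_obs(); print({k:np.round(v,3).tolist() for k,v in o.items()})
for c in ['scene','top','wrist']:
    p=shot(c,c+'0.png')
    print(c,{k:np.round(np.array(v),4).tolist() for k,v in p.items() if k!='frame'})
    for n in ['pot','striplight','lid','lid_bar','lifter','lifter_grip','tray','slab','can','mug','jar']:
        print(n,[(np.round(np.array(d['centre'])*[560,420],1).tolist(),round(d['conf'],2)) for d in bot.tip_of(n,p)])
E
```

```text
pics
{'time': 0.0, 'q': [66.122, 5.012, 10.031, 95.099, -0.0, 90.001], 'qd': [0.016, -0.035, 0.01, -0.035, 0.059, 0.044], 'joint_efforts': [0.002, -52.039, 46.481, 0.016, 0.0, -0.0], 'ee_pos': [0.223, 0.503, 0.25], 'tcp_rot': [-89.965, 89.921, -113.844], 'wrist_force': [0.148, -0.244, 0.05], 'torque': [-0.006, 0.023, 0.002], 'opening': 0.085}
scene {'fx': 466.5792, 'fy': 466.5792, 'cx': 277.4124, 'cy': 209.1126, 'R': [[-0.3294, 0.9441, -0.0111], [0.5146, 0.1697, -0.8405], [-0.7916, -0.2826, -0.5418]], 't': [0.0956, -0.1873, 1.7429], 'shot': 1}
pot [([227.0, 259.8], 0.81)]
striplight []
lid [([224.2, 223.9], 0.59)]
lid_bar [([220.1, 212.1], 0.73)]
lifter [([416.6, 267.4], 0.78), ([346.5, 209.4], 0.68), ([354.7, 245.0], 0.17)]
lifter_grip [([350.6, 182.6], 0.93)]
tray [([353.8, 244.3], 0.76)]
slab [([186.1, 204.1], 0.78)]
can [([256.8, 213.4], 0.68)]
mug [([154.6, 253.5], 0.8), ([276.2, 290.2], 0.45)]
jar [([277.1, 291.8], 0.92)]
top {'fx': 513.3022, 'fy': 513.3022, 'cx': 272.8234, 'cy': 217.158, 'R': [[0.0113, -0.9999, 0.0129], [-0.9907, -0.013, -0.1352], [0.1353, -0.0113, -0.9907]], 
[... 296 characters left out ...]
 323.6], 0.93), ([178.3, 251.1], 0.69), ([107.4, 234.8], 0.6)]
tray [([187.7, 256.0], 0.93), ([312.6, 174.1], 0.34)]
slab [([399.5, 268.0], 0.88)]
can [([310.6, 267.0], 0.88)]
mug [([380.0, 168.7], 0.88)]
jar [([244.7, 152.2], 0.74)]
wrist {'fx': 326.1309, 'fy': 326.1309, 'cx': 283.6714, 'cy': 211.3307, 'tool_from_camera': [[0.0006, -0.2958, 0.9553, -0.1248], [1.0, 0.0004, -0.0005, -0.0001], [-0.0003, 0.9553, 0.2958, -0.0749], [0.0, 0.0, 0.0, 1.0]], 'shot': 3}
pot [([215.2, 391.9], 0.25)]
striplight []
lid []
lid_bar []
lifter [([334.7, 364.4], 0.94), ([215.7, 389.3], 0.67), ([109.2, 309.1], 0.59)]
lifter_grip [([60.2, 347.5], 0.71)]
tray [([206.7, 378.9], 0.66)]
slab []
can []
mug []
jar []
```

View pics/scene0.png

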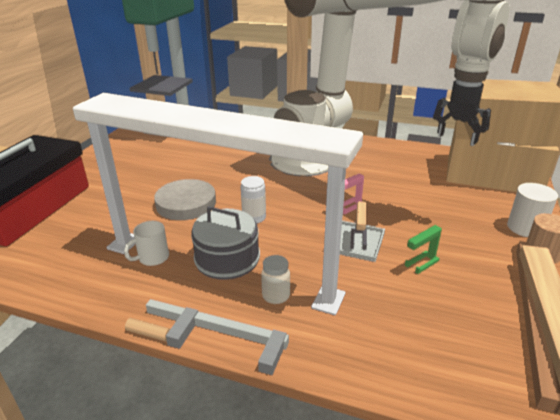

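View pics/top0.png

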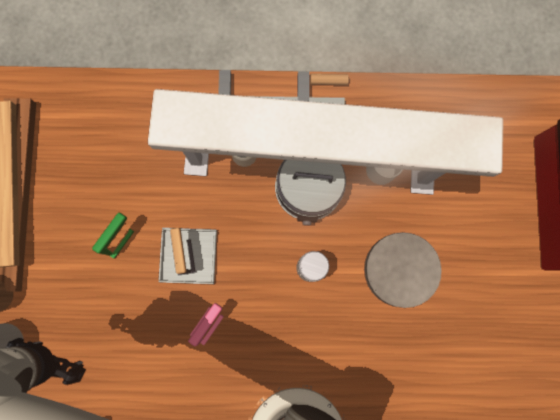

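View pics/wrist0.png

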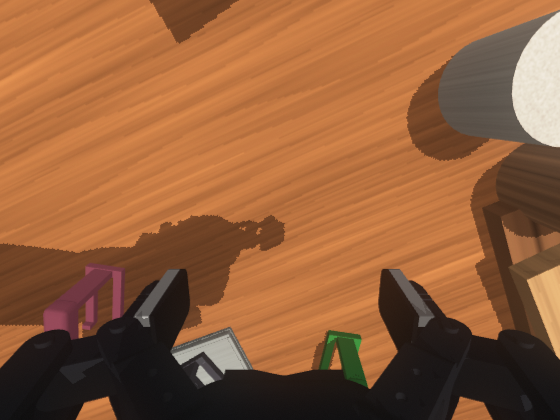

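The scene shows the real wooden-gripped lifter in its tray, at top view (180,250) and scene view (360,230). The pink and green look-alikes are beside it. The pot and lid are at top (312,183), the slab at (403,270) and the can at (313,266). I'll zoom in next to measure.

```bash
python3 - <<'E'
import cv2,numpy as np
a=cv2.imread('pics/top0.png');s=cv2.imread('pics/scene0.png')
def z(im,x,y,w,h,k): return cv2.resize(im[y:y+h,x:x+w],None,fx=k,fy=k,interpolation=cv2.INTER_CUBIC)
cv2.imwrite('pics/z1.png',np.hstack([z(a,150,215,80,80,5),z(s,320,180,80,80,5)]))
cv2.imwrite('pics/z2.png',np.hstack([z(a,260,135,100,100,4),z(s,180,190,100,100,4)]))
E
```

```text
(no output)
```

View pics/z1.png

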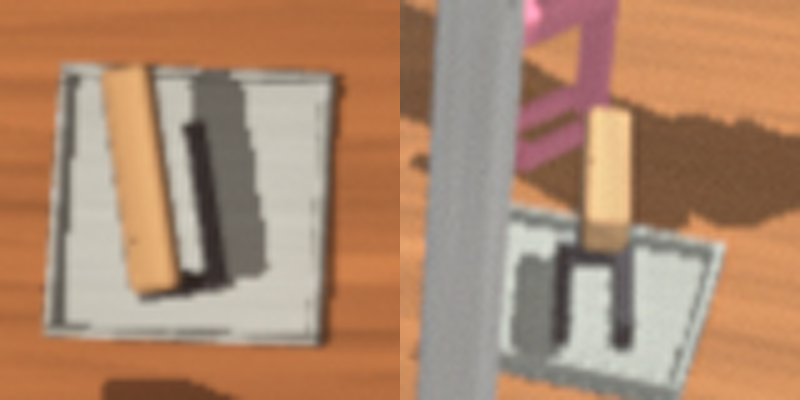

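View pics/z2.png

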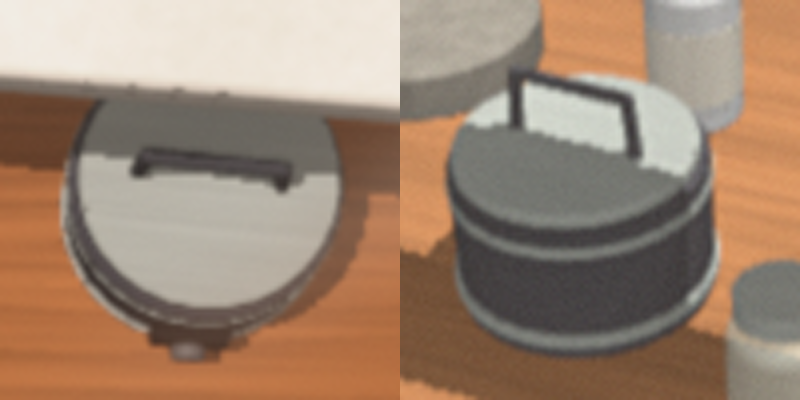

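```bash
cat >> h.py <<'E'
from scipy.optimize import least_squares
CAL={'scene':dict(fx=466.5792,cx=277.4124,cy=209.1126,R=[[-0.3294, 0.9441, -0.0111], [0.5146, 0.1697, -0.8405], [-0.7916, -0.2826, -0.5418]],t=[0.0956, -0.1873, 1.7429]),
'top':dict(fx=513.3022,cx=272.8234,cy=217.158,R=[[0.0113, -0.9999, 0.0129], [-0.9907, -0.013, -0.1352], [0.1353, -0.0113, -0.9907]],t=[0.0586, 0.5432, 1.2707])}
def proj(c,X):
    c=CAL[c]; q=np.asarray(X)@np.array(c['R']).T+c['t']; return q[...,:2]/q[...,2:]*c['fx']+[c['cx'],c['cy']]
def ray(c,uv,z):
    c=CAL[c];R=np.array(c['R']);d=R.T@[(uv[0]-c['cx'])/c['fx'],(uv[1]-c['cy'])/c['fx'],1];o=-R.T@np.array(c['t']);return o+d*(z-o[2])/d[2]
def rz(a): a=np.radians(a);return np.array([[np.cos(a),-np.sin(a),0],[np.sin(a),np.cos(a),0],[0,0,1]])
def fit(obs,x0):
    f=lambda p:np.concatenate([proj(c,rz(p[2])@np.array(m)+[p[0],p[1],0])-uv for c,m,uv in obs])
    r=least_squares(f,x0,loss='soft_l1',x_scale=[.01,.01,5]);return r.x,f(r.x).reshape(-1,2)
E
python3 - <<'E'
from h import *
np.set_printoptions(precision=4,suppress=True)
L=[('top',[.05,.012,.107],(170.8,228.6)),('top',[.05,-.012,.107],(179.6,228.2)),('top',[-.06,-.012,.107],(186,272.6)),('top',[-.06,.012,.107],(177.4,274)),
('scene',[-.06,-.012,.107],(357.4,201.4)),('scene',[-.06,.012,.107],(366.4,201.8)),('scene',[.05,-.012,.083],(356.6,229.6)),('scene',[.05,.012,.083],(366,230)),
('scene',[.027,-.017,.005],(352,249)),('scene',[.027,.017,.005],(364.8,249))]
x,r=fit(L,[.4,.2,0]);print('lifter',x);print(r)
B=[('top',[0,.04,.152],(295.7,173.3)),('top',[0,-.04,.152],(333,176.3)),('top',[0,.04,.11],(294.5,177.5)),('top',[0,-.04,.11],(330.7,181.5)),
('scene',[0,-.04,.152],(208,208.)),('scene',[0,.04,.152],(238,214.2)),('scene',[0,-.04,.11],(209,222)),('scene',[0,.04,.11],(239.5,228))]
x,r=fit(B,[.5,0,0]);print('lid',x);print(r)
for n,h,t,s in [('slab',0,(399.5,268),(186.1,204.1)),('can',0,(310.6,267),(256.8,213.4)),('mug',0,(380,168.7),(154.6,253.5)),('jar',0,(244.7,152.2),(277.1,291.8)),('tray',0,(187.7,256),(353.8,244.3)),('pot',0,None,(227,259.8))]:
    print(n,t and ray('top',t,h),ray('scene',s,h))
import cv2
a=cv2.imread('pics/top0.png');s=cv2.imread('pics/scene0.png')
def z(im,x,y,w,h,k): return cv2.resize(im[y:y+h,x:x+w],None,fx=k,fy=k,interpolation=cv2.INTER_CUBIC)
cv2.imwrite('pics/z3.png',np.hstack([z(a,360,225,90,90,4),z(s,140,160,90,90,4)]))
E
```

```text
lifter [ 0.4548  0.2948 10.9774]
[[-2.5698  0.1065]
 [-1.4407 -1.2637]
 [-0.6308 -0.2546]
 [-2.0722  0.1695]
 [-0.7213 -1.7486]
 [-0.9439 -1.5753]
 [-0.7703 -0.0966]
 [-0.8271  0.1887]
 [-0.2641 -1.169 ]
 [-0.4736 -0.1825]]
lid [ 0.6281 -0.0269 -3.1617]
[[ 0.3808  0.4262]
 [-2.9391 -0.2594]
 [ 0.5816  0.0133]
 [-2.7717 -1.7505]
 [ 0.3176 -0.582 ]
 [-1.4353 -0.4429]
 [ 0.8008 -0.9008]
 [-1.9638 -0.3819]]
slab [ 0.4187 -0.265   0.    ] [ 0.4195 -0.2627  0.    ]
can [ 0.4186 -0.0344  0.    ] [ 0.3992 -0.0291  0.    ]
mug [ 0.6812 -0.2188  0.    ] [ 0.6724 -0.2216  0.    ]
jar [0.721  0.1417 0.    ] [0.7089 0.1453 0.    ]
tray [0.4432 0.2838 0.    ] [0.4604 0.2845 0.    ]
pot None [ 0.6346 -0.0225  0.    ]
```

View pics/z3.png

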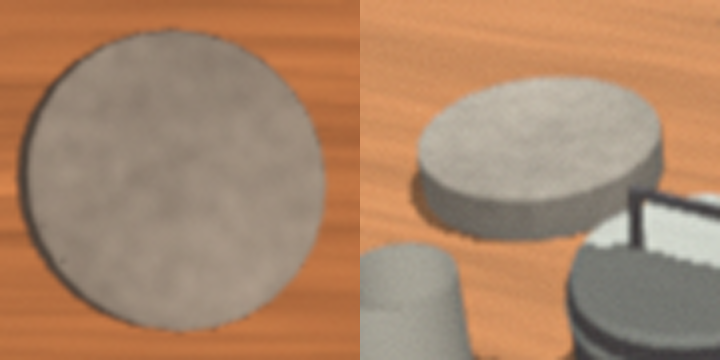

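```bash
cat >> h.py <<'E'
from scipy.spatial.transform import Rotation as Ro
def lean(yaw,th,sgn=1):
    t=np.radians(th); x=np.array([np.sin(t),0,-np.cos(t)]); y=np.array([0,sgn,0.]); 
    return rz(yaw)@np.array([x,y,np.cross(x,y)]).T
def cur(o=None):
    o=o or bot.get_obs(); return Ro.from_euler('xyz',o['tcp_rot'],degrees=True).as_matrix(),np.array(o['ee_pos'])
def move(R1,p1,R0=None,p0=None):
    if R0 is None: R0,p0=cur()
    rv=np.degrees(Ro.from_matrix(R0.T@R1).as_rotvec()); d=R0.T@(np.array(p1)-p0)
    print('row',np.round(rv,2).tolist(),np.round(d,4).tolist(),'rows>=',max(np.linalg.norm(rv)/10.7,np.linalg.norm(d)/.0625).round(1))
E
python3 - <<'E'
from h import *
R,p=cur(); print(R.round(2),p)
print('slab',ray('top',(404,270),.04),ray('scene',(185,194.6),.04))
yaw=11; L=np.array([.455,.295,.005]); 
for th in (35,40,45):
  for s in (1,-1):
    R1=lean(yaw,th,s); g=L+rz(yaw)@[-.01,0,.09]; print(th,s,g); move(R1,g-R1[:,0]*.12)
E
```

```text
[[ 0.    0.4   0.91]
 [ 0.    0.91 -0.4 ]
 [-1.    0.    0.  ]] [0.22266848 0.5029082  0.25028367]
slab [ 0.41225331 -0.26588401  0.04      ] [ 0.42617635 -0.25765635  0.04      ]
35 1 [0.44518373 0.29309191 0.095     ]
row [-33.78, -33.9, 10.65] [0.057, -0.1411, 0.2319] rows>= 4.6
35 -1 [0.44518373 0.29309191 0.095     ]
row [139.37, 13.8, 43.94] [0.057, -0.1411, 0.2319] rows>= 13.7
40 1 [0.44518373 0.29309191 0.095     ]
row [-33.44, -38.74, 12.17] [0.0634, -0.1459, 0.2251] rows>= 4.9
40 -1 [0.44518373 0.29309191 0.095     ]
row [137.61, 15.73, 50.08] [0.0634, -0.1459, 0.2251] rows>= 13.8
45 1 [0.44518373 0.29309191 0.095     ]
row [-33.05, -43.57, 13.69] [0.0704, -0.1503, 0.2188] rows>= 5.3
45 -1 [0.44518373 0.29309191 0.095     ]
row [135.62, 17.65, 56.17] [0.0704, -0.1503, 0.2188] rows>= 13.8
```

```bash
python3 -m handwheel '[[-33.4,-38.7,12.2,0.063,-0.146,0.225,-1],[-33.4,-38.7,12.2,0.063,-0.146,0.225,-1],[-33.4,-38.7,12.2,0.063,-0.146,0.225,-1],[-33.4,-38.7,12.2,0.063,-0.146,0.225,-1],[-33.4,-38.7,12.2,0.063,-0.146,0.225,-1],[-33.4,-38.7,12.2,0.063,-0.146,0.225,-1],[-33.4,-38.7,12.2,0.063,-0.146,0.225,-1],[-33.4,-38.7,12.2,0.063,-0.146,0.225,-1]]'
python3 - <<'E'
from h import *
o=bot.get_obs();print(np.round(o['q'],1),o['ee_pos'],o['time']);R,p=cur(o);print(R.round(3))
w=shot('wrist','w1.png')
for n in ['lifter','lifter_grip','tray']: print(n,[(np.round(np.array(d['centre'])*[560,420],1).tolist(),round(d['conf'],2)) for d in bot.tip_of(n,w)])
E
```

```text
time: 2.8
ee_pos: [0.3697, 0.2797, 0.1888]
tcp_rot: [0.2, 50.0, 11.1]
wrist_force: [0.2, 0.8, -0.2]
opening: 0.0853
[ 50.7 -41.4 -41.1  57.5 -24.2  32.5] [0.36967373 0.27974911 0.18880553] 2.8
[[ 0.63  -0.19   0.753]
 [ 0.124  0.982  0.145]
 [-0.766  0.002  0.642]]
lifter [([279.1, 138.3], 0.88), ([412.7, 179.3], 0.8)]
lifter_grip [([283.5, 214.0], 0.97), ([444.8, 244.4], 0.7)]
tray []
```

View pics/w1.png

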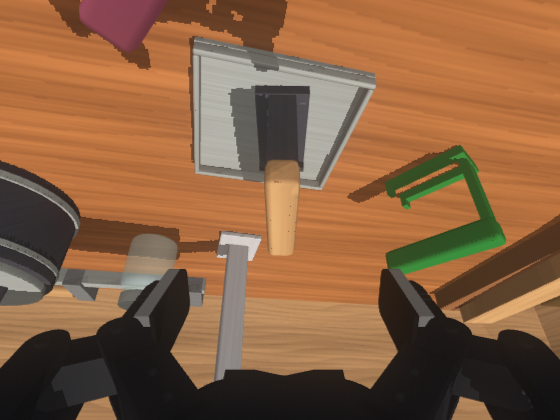

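The wrist view is upside down, with the far side at the bottom. It shows the wooden grip from (283,165) to (281,253), with the prongs and shank above it and the green decoy to the right. I'll overlay the predicted model on it.

```bash
cat >> h.py <<'E'
TC=np.array([[0.0006,-0.2958,0.9553,-0.1248],[1,0.0004,-0.0005,-0.0001],[-0.0003,0.9553,0.2958,-0.0749],[0,0,0,1]])
def wproj(X,R,p):
    t=(np.asarray(X)-p)@R; q=(t-TC[:3,3])@TC[:3,:3]
    return q[...,:2]/q[...,2:]*326.1309+[283.6714,211.3307]
def box(x,y,z): return np.array([[a,b,c] for a in x for b in y for c in z])
def drawbox(im,P,col,k=1,off=(0,0)):
    for i in range(8):
        for b in (1,2,4):
            j=i^b
            if j>i: cv2.line(im,tuple(int(v) for v in (P[i]-off)*k),tuple(int(v) for v in (P[j]-off)*k),col,1)
GR=box((-.06,.05),(-.012,.012),(.078,.102)); PL=box((-.059,.027),(.012,.022),(0,.01)); PR=box((-.059,.027),(-.022,-.012),(0,.01))
E
python3 - <<'E'
from h import *
R,p=cur(); im=cv2.imread('pics/w1.png')
im=cv2.resize(im[60:270,180:390],None,fx=2.8,fy=2.8)
for L,y,col in [(np.array([.4548,.2948,.005]),11,(0,0,255))]:
  for B in (GR,PL,PR): drawbox(im,wproj(B@rz(y).T+L,R,p),col,2.8,(180,60))
cv2.imwrite('pics/w1o.png',im)
E
```

```text
(no output)
```

View pics/w1o.png

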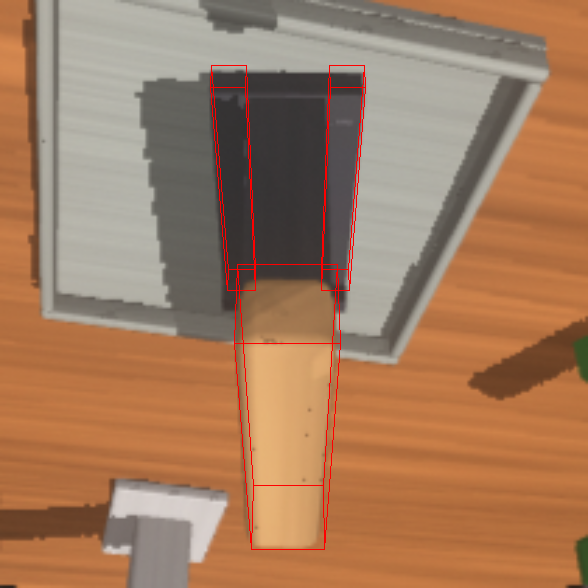

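```bash
python3 - <<'E'
from h import *
R,p=cur(); L=np.array([.4575,.2953,.005]); g=L+rz(11)@[-.01,0,.09]; print(g)
move(lean(11,40),g-lean(11,40)[:,0]*.04); move(lean(11,40),g)
E
```

```text
[0.44768373 0.29339191 0.095     ]
row [-0.01, -0.09, -0.02] [0.0819, -0.0009, 0.0017] rows>= 1.3
row [-0.01, -0.09, -0.02] [0.1219, -0.0009, 0.0018] rows>= 2.0
```

```bash
python3 -m handwheel '[[0,0,0,0.045,-0.001,0.002,-1],[0,0,0,0.08,-0.001,0.002,-1],[0,0,0,0.105,-0.001,0.002,-1],[0,0,0,0.122,-0.001,0.002,-1],[0,0,0,0.122,-0.001,0.002,-1],[0,0,0,0.122,-0.001,0.002,0.0],[0,0,0,0.122,-0.001,0.002,0.3],[0,0,0,0.122,-0.001,0.002,0.6],[0,0,0,0.122,-0.001,0.002,1],[0,0,0,0.122,-0.001,0.002,1],[0,0,0,0.122,-0.001,0.002,1],[0,0,0,0.122,-0.001,0.002,1]]' 90
python3 - <<'E'
from h import *
R,p=cur(); w=shot('wrist','w2.png');print(p,bot.get_obs()['q'])
im=cv2.resize(w['frame'][:,:,::-1],None,fx=1.4,fy=1.4)
L=np.array([.4575,.2953,.005])
for B in (GR,PL,PR): drawbox(im,wproj(B@rz(11).T+L,R,p),(0,0,255),1.4)
cv2.imwrite('pics/w2o.png',im)
E
```

```text
time: 4.5
ee_pos: [0.4482, 0.293, 0.0959]
tcp_rot: [0.1, 50.0, 11.1]
wrist_force: [-3.4, -0.0, 6.5]
opening: 0.0231
[0.4481633  0.29298359 0.09594246] [ 42.86154466 -30.09048401 -45.8876148   38.65653526 -19.79047285
  25.50007544]
```

View pics/w2o.png

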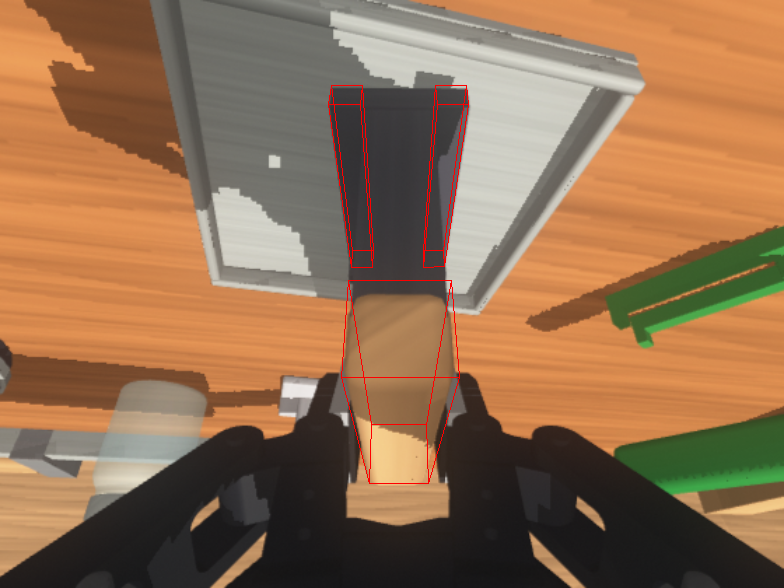

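```bash
python3 -m handwheel '[[0,0,0,-0.008,0,0.006,1],[0,0,0,-0.023,0,0.019,1],[0,0,0,-0.05,0,0.042,1],[0,0,0,-0.08,0,0.067,1],[0,0,0,-0.1,0,0.084,1],[0,0,0,-0.115,0,0.0965,1],[0,0,0,-0.115,0,0.0965,1]]'
python3 - <<'E'
from h import *
R,p=cur(); print(p,bot.get_obs()['opening'])
G=np.array([-.0096,0,.0909]); bar=np.array([.628,-.027,.152])
for dx,z in [(-.1,.118),(-.12,.16),(-.14,.17)]:
  yaw=-3; Lp=bar+rz(yaw)@[dx,0,0]; Lp[2]=z; R1=lean(yaw,40); p1=Lp+rz(yaw)@G
  print(dx,z,p1,wproj(np.array([bar,bar+rz(yaw)@[0,.04,0],bar-rz(yaw)@[0,.04,0],bar-[0,0,.042]]),R1,p1).round(0).tolist(),wproj(Lp+rz(yaw)@[.024,.017,.018],R1,p1)); move(R1,p1)
E
```

```text
time: 5.42
ee_pos: [0.4482, 0.2926, 0.2466]
tcp_rot: [0.1, 50.0, 11.1]
wrist_force: [0.3, -0.1, -3.4]
opening: 0.023
[0.44821211 0.29264289 0.24659408] 0.02304475967656403
-0.1 0.118 [ 0.5185502  -0.02126398  0.2089    ] [[284.0, 268.0], [333.0, 268.0], [235.0, 268.0], [284.0, 224.0]] [310.50596661 198.16622214]
row [10.64, 0.04, -9.06] [0.0344, -0.3216, -0.0168] rows>= 5.2
-0.12 0.16 [ 0.49857761 -0.02021726  0.2509    ] [[284.0, 235.0], [327.0, 235.0], [241.0, 235.0], [284.0, 198.0]] [310.50596661 198.16622214]
row [10.64, 0.04, -9.06] [-0.0102, -0.3167, -0.0046] rows>= 5.1
-0.14 0.17 [ 0.47860502 -0.01917054  0.2609    ] [[284.0, 235.0], [324.0, 235.0], [244.0, 235.0], [284.0, 201.0]] [310.50596661 198.16622214]
row [10.64, 0.04, -9.06] [-0.0303, -0.3119, -0.013] rows>= 5.0
```

```bash
python3 -m handwheel '[[2,0,-1.5,-0.002,-0.05,-0.001,1],[4,0,-3.2,-0.004,-0.1,-0.002,1],[6,0,-5,-0.006,-0.16,-0.003,1],[8,0,-7,-0.008,-0.21,-0.004,1],[9.5,0,-8,-0.009,-0.26,-0.004,1],[10.6,0,-9.1,-0.01,-0.295,-0.005,1],[10.6,0,-9.1,-0.01,-0.317,-0.005,1],[10.6,0,-9.1,-0.01,-0.317,-0.005,1],[10.6,0,-9.1,-0.01,-0.317,-0.005,1]]'
python3 - <<'E'
from h import *
R,p=cur(); w=shot('wrist','w3.png');print(p,bot.get_obs()['q'])
for n in ['lid_bar','lid','can']: print(n,[(np.round(np.array(d['centre'])*[560,420],1).tolist(),round(d['conf'],2)) for d in bot.tip_of(n,w)])
im=cv2.resize(w['frame'][:,:,::-1],None,fx=1.4,fy=1.4)
bar=np.array([.628,-.027,.1])
for B in (box((-.005,.005),(-.045,.045),(.047,.057)),): drawbox(im,wproj(B@rz(-3).T+bar,R,p),(0,0,255),1.4)
G=np.array([-.0096,0,.0909]);Lp=p-rz(-3)@G
for B in (GR,PL,PR): drawbox(im,wproj(B@rz(-3).T+Lp,R,p),(255,0,0),1.4)
cv2.imwrite('pics/w3o.png',im)
E
```

```text
time: 6.55
ee_pos: [0.4979, -0.0203, 0.2483]
tcp_rot: [-0.2, 50.1, -3.1]
wrist_force: [-0.4, -0.6, -2.1]
opening: 0.0233
[ 0.49794257 -0.02030356  0.24827397] [ -1.88736582 -41.32364301 -35.58817709  55.82734613  -0.76359102
   0.74792249]
lid_bar []
lid [([286.6, 294.3], 0.71)]
can []
```

View pics/w3o.png

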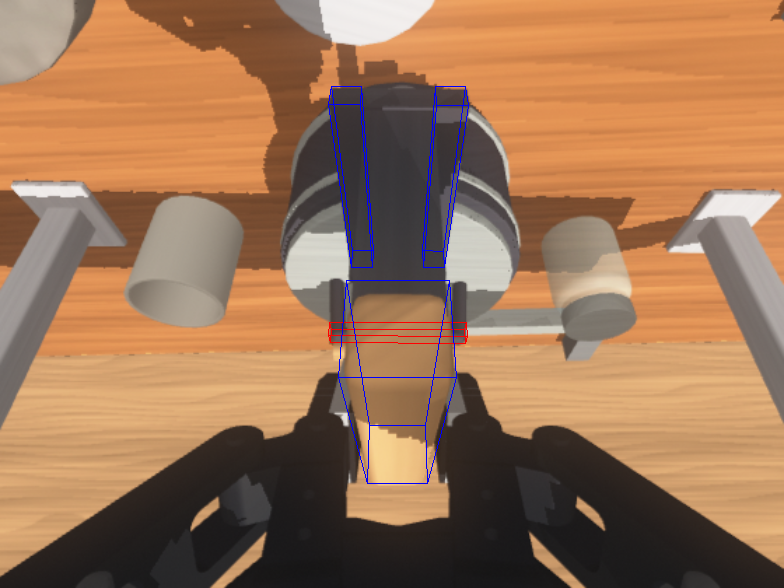

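Laterally, the prongs are centred between the handle legs: legs at about x=337 and 462 in the overlay, matching the prediction. I'll descend next and stop just short of the bar.

```bash
python3 -m handwheel '[[0,0,0,0.015,0,-0.012,1],[0,0,0,0.030,0,-0.025,1],[0,0,0,0.038,0,-0.0155,1],[0,0,0,0.046,0,-0.006,1],[0,0,0,0.054,0,0.004,1],[0,0,0,0.062,0,0.013,1],[0,0,0,0.062,0,0.013,1],[0,0,0,0.062,0,0.013,1]]'
python3 - <<'E'
from h import *
R,p=cur(); print(p,bot.get_obs()['tcp_rot'],bot.get_obs()['wrist_force'])
G=np.array([-.0096,0,.0909]);Lp=p-rz(-3)@G;print(Lp)
w=shot('wrist','w4.png');s=shot('scene','s4.png')
im=s['frame'][:,:,::-1].copy()
P=lambda B,L,y:proj('scene',B@rz(y).T+L)
im=cv2.resize(im[130:290,150:310],None,fx=3.7,fy=3.7)
bar=np.array([.628,-.027,.1])
drawbox(im,P(box((-.005,.005),(-.045,.045),(.047,.057)),bar,-3),(0,0,255),3.7,(150,130))
for B in (GR,PL,PR): drawbox(im,P(B,Lp,-3),(255,0,0),3.7,(150,130))
cv2.imwrite('pics/s4o.png',im)
E
```

```text
time: 7.75
ee_pos: [0.5478, -0.0233, 0.2097]
tcp_rot: [-0.2, 50.1, -3.1]
wrist_force: [0.4, 0.4, -2.5]
opening: 0.0226
[ 0.54779011 -0.02334394  0.2096508 ] [-0.1802382  50.08405115 -3.13456174] [ 0.38070903  0.38644801 -2.53809154]
[ 0.55737695 -0.02384636  0.1187508 ]
```

View pics/s4o.png

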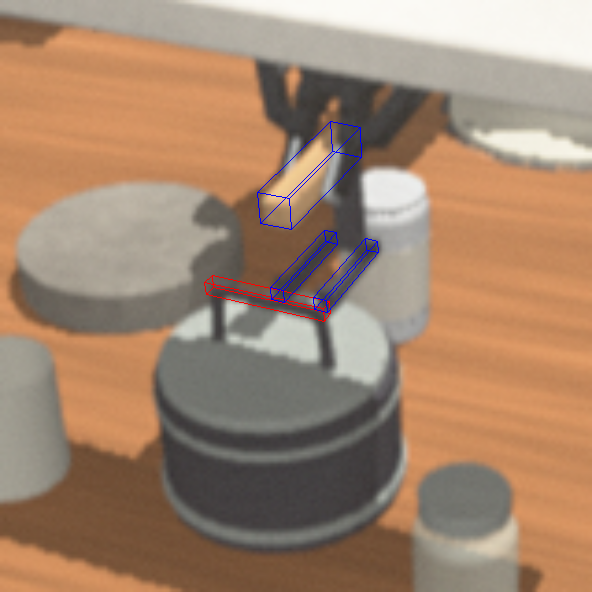

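View pics/w4.png

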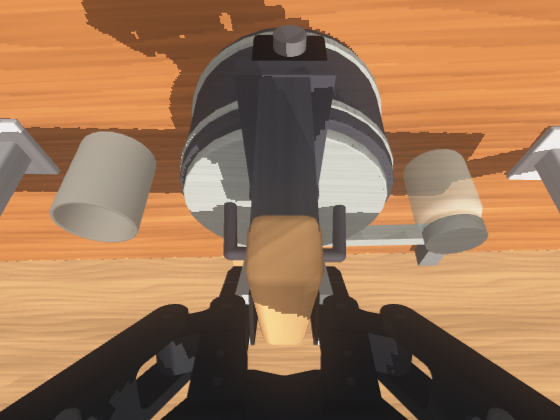

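```bash
python3 -m handwheel '[[0,0,0,0.006,0,0.0075,1],[0,0,0,0.0125,0,0.015,1],[0,0,0,0.019,0,0.0225,1],[0,0,0,0.025,0,0.030,1],[0,0,0,0.031,0,0.0375,1],[0,0,0,0.038,0,0.045,1],[0,0,0,0.0435,0,0.052,1],[0,0,0,0.0455,0,0.0545,1],[0,0,0,0.0455,0,0.0545,1]]'
python3 - <<'E'
from h import *
R,p=cur(); print(p,bot.get_obs()['tcp_rot'],bot.get_obs()['wrist_force'])
G=np.array([-.0096,0,.0909]);Lp=p-rz(-3)@G;print(Lp)
w=shot('wrist','w5.png');s=shot('scene','s5.png')
a=cv2.resize(s['frame'][160:280,170:290,::-1],(400,400),interpolation=cv2.INTER_CUBIC)
b=cv2.resize(w['frame'][140:280,200:370,::-1],(400,330))
cv2.imwrite('pics/s5o.png',np.hstack([a,np.vstack([b,np.zeros((70,400,3),np.uint8)])]))
E
```

```text
time: 8.98
ee_pos: [0.619, -0.027, 0.2102]
tcp_rot: [-0.2, 50.0, -3.1]
wrist_force: [-0.2, -0.4, -2.6]
opening: 0.0228
[ 0.61898323 -0.02703465  0.21021679] [-0.18104014 50.03997373 -3.13107406] [-0.23756571 -0.4218099  -2.55833333]
[ 0.62857007 -0.02753707  0.11931679]
```

View pics/s5o.png

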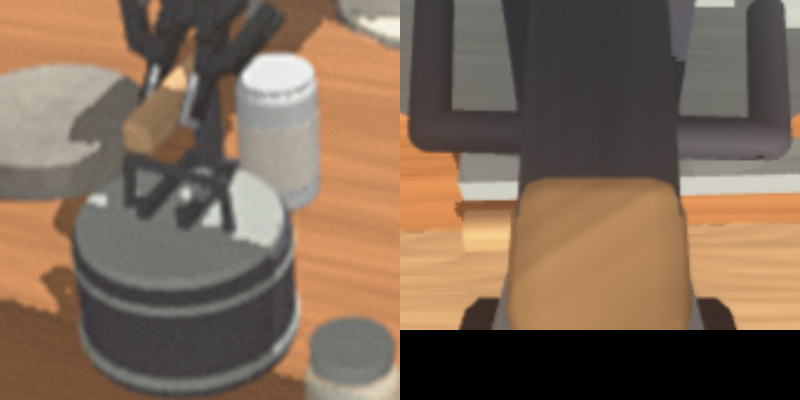

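The prongs are through the loop and centred between the legs, with no contact force. I'll lift slowly now.

```bash
python3 -m handwheel '[[0,0,0,-0.006,0,0.005,1],[0,0,0,-0.0105,0,0.009,1],[0,0,0,-0.0125,0,0.0105,1],[0,0,0,-0.0138,0,0.0116,1],[0,0,0,-0.0153,0,0.0129,1],[0,0,0,-0.0176,0,0.0148,1],[0,0,0,-0.0207,0,0.0174,1],[0,0,0,-0.0245,0,0.0205,1],[0,0,0,-0.028,0,0.0235,1],[0,0,0,-0.031,0,0.026,1],[0,0,0,-0.033,0,0.0277,1],[0,0,0,-0.033,0,0.0277,1]]' 110
python3 - <<'E'
from h import *
R,p=cur(); print(p,bot.get_obs()['tcp_rot'],bot.get_obs()['wrist_force'])
G=np.array([-.0096,0,.0909]);Lp=p-rz(-3)@G;print(Lp)
w=shot('wrist','w6.png');s=shot('scene','s6.png')
a=cv2.resize(s['frame'][110:280,150:320,::-1],(400,400),interpolation=cv2.INTER_CUBIC)
b=cv2.resize(w['frame'][:,:,::-1],(400,300))
cv2.imwrite('pics/s6o.png',np.hstack([a,np.vstack([b,np.zeros((100,400,3),np.uint8)])]))
E
```

```text
time: 10.58
ee_pos: [0.619, -0.0269, 0.2538]
tcp_rot: [-0.2, 50.0, -3.1]
wrist_force: [0.3, -0.4, -7.7]
opening: 0.0227
[ 0.61904055 -0.02690838  0.25379727] [-0.17440983 49.99459457 -3.12263928] [ 0.34981031 -0.37428979 -7.68352915]
[ 0.6286274  -0.0274108   0.16289727]
```

View pics/s6o.png

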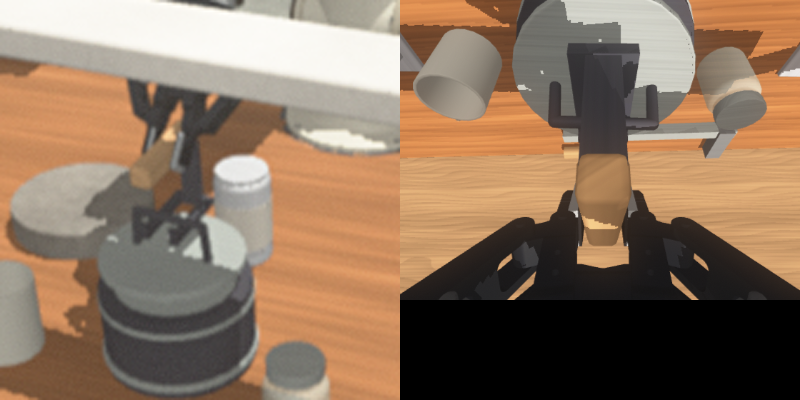

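The lid is off, about 26 mm up, hanging level and centred (wrist force down 5 N more). Before carrying it, I'll pin the slab centre down properly.

```bash
python3 - <<'E'
from h import *
# bias of each camera at known truths
T=[('grip',np.array([.4575,.2953,.005]),11,[([.05,.012,.102],(170.8,228.6),'top'),([.05,-.012,.102],(179.6,228.2),'top'),([-.06,-.012,.102],(186,272.6),'top'),([-.06,.012,.102],(177.4,274),'top'),
([-.06,-.012,.102],(357.4,201.4),'scene'),([-.06,.012,.102],(366.4,201.8),'scene'),([.05,-.012,.078],(356.6,229.6),'scene'),([.05,.012,.078],(366,230),'scene')]),
('bar',np.array([.6286,-.0274,.1]),-3.1,[([0,.045,.052],(295.7,173.3),'top'),([0,-.045,.052],(333,176.3),'top'),([0,-.045,.052],(208,208.),'scene'),([0,.045,.052],(238,214.2),'scene')])]
for n,L,y,obs in T:
  for c in ('top','scene'):
    print(n,c,np.mean([np.array(uv)-proj(c,rz(y)@np.array(m)+L) for m,uv,cc in obs if cc==c],0).round(2))
for c,fn,(x0,y0,x1,y1) in [('top','top0.png',(350,215,460,325)),('scene','scene0.png',(145,165,225,225))]:
  im=cv2.imread('pics/'+fn)[y0:y1,x0:x1]; hsv=cv2.cvtColor(cv2.resize(im,None,fx=4,fy=4,interpolation=cv2.INTER_CUBIC),cv2.COLOR_BGR2HSV)
  m=((hsv[...,1]<90)&(hsv[...,2]>(85 if c=='top' else 112))).astype(np.uint8)*255
  m=cv2.morphologyEx(m,cv2.MORPH_OPEN,np.ones((9,9)));m=cv2.morphologyEx(m,cv2.MORPH_CLOSE,np.ones((9,9)))
  k=max(cv2.findContours(m,cv2.RETR_EXTERNAL,cv2.CHAIN_APPROX_NONE)[0],key=cv2.contourArea)[:,0]
  pts=(k+.5)/4-.5+[x0,y0]
  X=np.array([ray(c,u,.04) for u in pts])
  f=lambda q:np.hypot(X[:,0]-q[0],X[:,1]-q[1])-.095
  r=least_squares(f,[.42,-.26],loss='soft_l1',f_scale=.001);print(c,r.x,np.median(abs(r.fun)),np.percentile(abs(r.fun),90))
  v=cv2.resize(im,None,fx=4,fy=4);th=np.linspace(0,6.3,200)
  cv2.drawContours(v,[k.reshape(-1,1,2)],-1,(0,255,0),1)
  for u in proj(c,np.c_[r.x[0]+.095*np.cos(th),r.x[1]+.095*np.sin(th),th*0+.04]): cv2.circle(v,tuple(int(a) for a in (u-[x0,y0])*4),1,(0,0,255),-1)
  cv2.imwrite('pics/slab_%s.png'%c,v)
a=cv2.imread('pics/slab_top.png');b=cv2.imread('pics/slab_scene.png')
c=np.zeros((440,760,3),np.uint8);c[:,:440]=a;c[:240,440:760]=b;cv2.imwrite('pics/slabs.png',c)
E
```

```text
grip top [1.84 1.43]
grip scene [0.82 0.25]
bar top [1.05 0.12]
bar scene [0.79 0.44]
top [ 0.41384319 -0.26373264] 0.0013011284917822802 0.002215878002966132
scene [ 0.45255892 -0.22219824] 0.027669156758390864 0.052084207954998726
```

View pics/slabs.png

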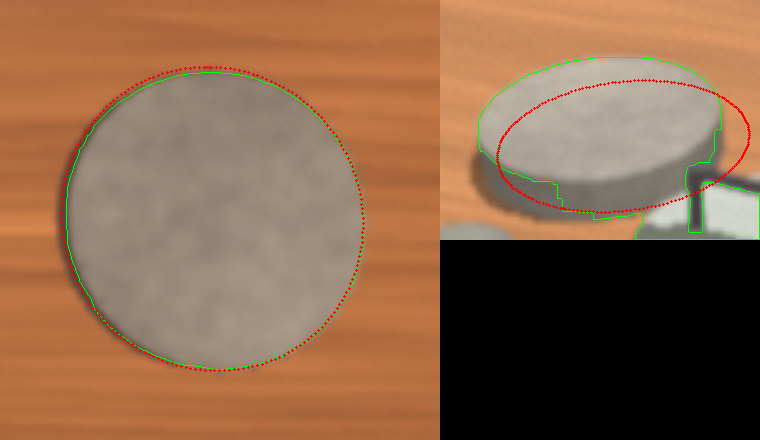

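View pics/w3.png

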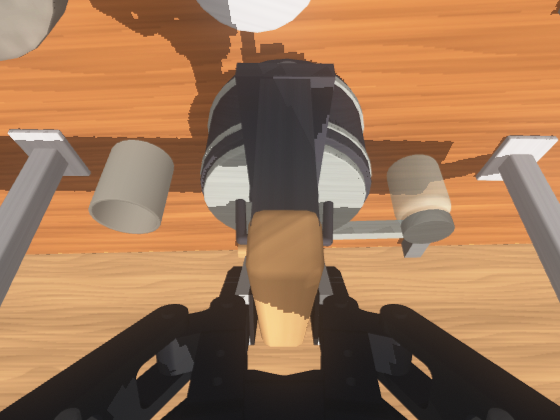

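```bash
python3 - <<'E'
from h import *
# scene: manual points of top-face edge in slabs.png (offset 440, scale 4, origin 145,165)
P=np.array([[478,125],[485,103],[505,85],[540,67],[580,58],[620,56],[660,60],[695,72],[715,90],[722,110],[490,152],[515,167],[550,177],[600,181],[640,174]],float)
u=(P-[440,0])/4-.375+[145,165]
for b in ([0,0],[.8,.35]):
  X=np.array([ray('scene',q,.04) for q in u-b])
  r=least_squares(lambda q:np.hypot(X[:,0]-q[0],X[:,1]-q[1])-.095,[.42,-.26],loss='soft_l1',f_scale=.002);print(r.x,(r.fun*1000).round(1))
# wrist w3 : slab edge points, pose then
R=Ro.from_euler('xyz',[-.2,50.08,-3.1],degrees=True).as_matrix();p=np.array([.49794,-.0203,.24827])
im=cv2.imread('pics/w3.png');th=np.linspace(0,6.283,400)
for c,col in (((.4158,-.2604),(0,0,255)),((.4138,-.2637),(255,0,0))):
  for q in wproj(np.c_[c[0]+.095*np.cos(th),c[1]+.095*np.sin(th),th*0+.04],R,p):
    if 0<q[0]<150 and 0<q[1]<100: cv2.circle(im,tuple(int(v) for v in q),0,col,-1)
  for q in wproj(np.c_[c[0]+.095*np.cos(th),c[1]+.095*np.sin(th),th*0],R,p):
    if 0<q[0]<150 and 0<q[1]<100: cv2.circle(im,tuple(int(v) for v in q),0,(0,255,0),-1)
cv2.imwrite('pics/w3s.png',cv2.resize(im[:90,:120],None,fx=6,fy=6,interpolation=cv2.INTER_NEAREST))
E
```

```text
[ 0.41879506 -0.2634782 ] [-1.7  1.   1.5  3.1  1.1 -1.4 -1.9 -1.4 -1.3  0.8 -2.8 -3.3 -1.7  3.3
  3.6]
[ 0.41756385 -0.26702829] [-1.6  1.1  1.7  3.2  1.2 -1.3 -1.8 -1.3 -1.2  1.  -2.7 -3.1 -1.4  3.7
  4.1]
```

View pics/w3s.png

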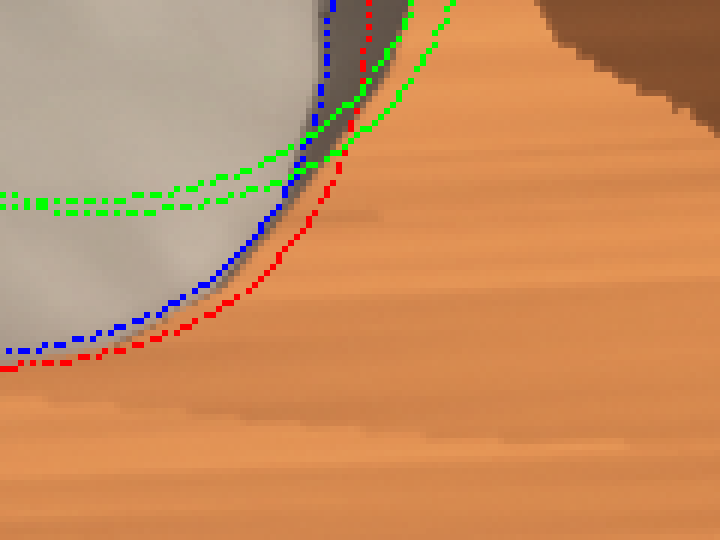

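Slab centre agrees across the wrist, top and scene views at about (0.416, -0.265). Next I'll plan the carry.

```bash
cat >> h.py <<'E'
G=np.array([-.0096,0,.0909])
def plan(L1,h1,h0,n,R0=None,p0=None,th=40):
    R,p=cur(); L0=p-rz(h0)@G; rows=[]
    for i in range(1,n+1):
        s=i/n; s=s*s*(3-2*s); L=L0+(np.array(L1)-L0)*s; h=h0+(h1-h0)*s
        R1=rz(h-h0)@R; p1=L+rz(h)@G
        rows.append(np.r_[np.degrees(Ro.from_matrix(R.T@R1).as_rotvec()).round(1),(R.T@(p1-p)).round(3)].tolist())
    for r in rows: print(r)
E
python3 - <<'E'
from h import *
plan([.416,-.265,.165],12,-3.1,18)
E
```

```text
[-0.1, -0.0, 0.1, -0.001, -0.002, -0.001]
[-0.4, -0.0, 0.3, -0.004, -0.009, -0.005]
[-0.9, -0.0, 0.7, -0.01, -0.019, -0.011]
[-1.5, -0.0, 1.2, -0.016, -0.032, -0.019]
[-2.2, -0.0, 1.8, -0.025, -0.047, -0.029]
[-3.0, -0.0, 2.5, -0.034, -0.065, -0.039]
[-3.9, -0.0, 3.3, -0.044, -0.084, -0.051]
[-4.8, -0.0, 4.0, -0.054, -0.105, -0.063]
[-5.8, -0.0, 4.8, -0.065, -0.125, -0.076]
[-6.7, -0.0, 5.7, -0.076, -0.146, -0.088]
[-7.7, -0.0, 6.4, -0.086, -0.167, -0.101]
[-8.6, -0.0, 7.2, -0.096, -0.186, -0.112]
[-9.4, -0.0, 7.9, -0.105, -0.204, -0.123]
[-10.1, -0.0, 8.5, -0.113, -0.219, -0.132]
[-10.7, -0.0, 9.0, -0.12, -0.232, -0.14]
[-11.2, -0.0, 9.4, -0.125, -0.242, -0.146]
[-11.5, -0.0, 9.6, -0.129, -0.249, -0.15]
[-11.6, -0.0, 9.7, -0.13, -0.251, -0.152]
```

```bash
python3 -m handwheel '[[-0.1,0,0.1,-0.001,-0.002,-0.001,1],[-0.4,0,0.3,-0.004,-0.009,-0.005,1],[-0.9,0,0.7,-0.010,-0.019,-0.011,1],[-1.5,0,1.2,-0.016,-0.032,-0.019,1],[-2.2,0,1.8,-0.025,-0.047,-0.029,1],[-3,0,2.5,-0.034,-0.065,-0.039,1],[-3.9,0,3.3,-0.044,-0.084,-0.051,1],[-4.8,0,4,-0.054,-0.105,-0.063,1],[-5.8,0,4.8,-0.065,-0.125,-0.076,1],[-6.7,0,5.7,-0.076,-0.146,-0.088,1],[-7.7,0,6.4,-0.086,-0.167,-0.101,1],[-8.6,0,7.2,-0.096,-0.186,-0.112,1],[-9.4,0,7.9,-0.105,-0.204,-0.123,1],[-10.1,0,8.5,-0.113,-0.219,-0.132,1],[-10.7,0,9,-0.12,-0.232,-0.14,1],[-11.2,0,9.4,-0.125,-0.242,-0.146,1],[-11.5,0,9.6,-0.129,-0.249,-0.15,1],[-11.6,0,9.7,-0.13,-0.251,-0.152,1],[-11.6,0,9.7,-0.13,-0.251,-0.152,1]]'
python3 - <<'E'
from h import *
o=bot.get_obs();R,p=cur(o); print(p,np.round(o['q'],1),o['wrist_force'])
Lp=p-rz(12)@G;print(Lp)
w=shot('wrist','w7.png');s=shot('scene','s7.png');t=shot('top','t7.png')
a=cv2.resize(s['frame'][100:260,120:280,::-1],(400,400),interpolation=cv2.INTER_CUBIC)
b=cv2.resize(w['frame'][:,:,::-1],(400,300));c=cv2.resize(t['frame'][220:320,330:460,::-1],(390,300),interpolation=cv2.INTER_CUBIC)
v=np.zeros((600,800,3),np.uint8);v[:400,:400]=a;v[:300,400:]=b;v[300:,400:790]=c
cv2.imwrite('pics/s7o.png',v)
E
```

```text
time: 13.05
ee_pos: [0.406, -0.2673, 0.256]
tcp_rot: [-0.2, 50.0, 11.9]
wrist_force: [-0.1, 0.3, -8.0]
opening: 0.0227
[ 0.40602903 -0.26727547  0.25595743] [-51.7 -25.6 -23.4  71.8  35.1 -57.3] [-0.11406011  0.3105094  -8.03866011]
[ 0.41541925 -0.26527952  0.16505743]
```

View pics/s7o.png

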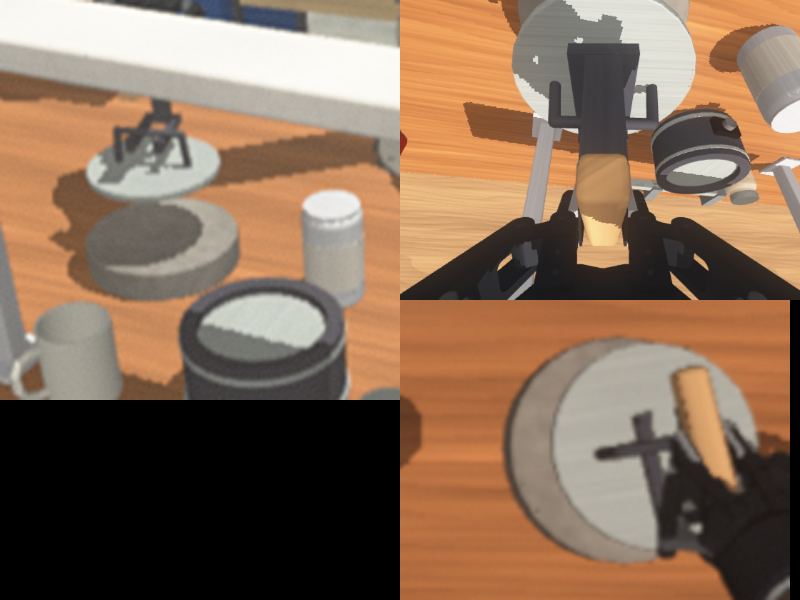

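```bash
python3 -m handwheel '[[0,0,0,0.003,0,-0.0025,1],[0,0,0,0.010,0,-0.0084,1],[0,0,0,0.020,0,-0.0168,1],[0,0,0,0.030,0,-0.0252,1],[0,0,0,0.040,0,-0.0336,1],[0,0,0,0.048,0,-0.0403,1],[0,0,0,0.053,0,-0.0445,1],[0,0,0,0.056,0,-0.047,1],[0,0,0,0.056,0,-0.047,1],[0,0,0,0.056,0,-0.047,1]]'
python3 - <<'E'
from h import *
o=bot.get_obs();R,p=cur(o); print(p,np.round(o['q'],1),o['wrist_force'])
Lp=p-rz(12)@G;print(Lp)
w=shot('wrist','w8.png');s=shot('scene','s8.png');t=shot('top','t8.png')
b=cv2.resize(w['frame'][:200,100:430,::-1],(400,242));c=cv2.resize(t['frame'][220:320,360:460,::-1],(400,400),interpolation=cv2.INTER_CUBIC)
# overlay expected lid circle+slab circle
th=np.linspace(0,6.283,300)
for (cx,cy,r,z,col) in [(Lp[0],Lp[1],.08,Lp[2]+.015-.052+.010,(0,0,255)),(.416,-.265,.095,.04,(255,0,0))]:
  P=np.c_[cx+r*np.cos(th),cy+r*np.sin(th),th*0+z]
  for q in proj('top',P)+[1.0,.4]: cv2.circle(c,tuple(int(k) for k in (q-[360,220]+.5)*4),1,col,-1)
  for q in wproj(P,R,p): cv2.circle(b,tuple(int(k) for k in (q-[100,0])*1.212),1,col,-1)
a=cv2.resize(s['frame'][140:240,130:250,::-1],(400,333),interpolation=cv2.INTER_CUBIC)
v=np.zeros((600,800,3),np.uint8);v[:333,:400]=a;v[358:,:400]=b;v[:400,400:]=c
cv2.imwrite('pics/s8o.png',v)
E
```

```text
time: 14.45
ee_pos: [0.4062, -0.2675, 0.1833]
tcp_rot: [-0.3, 50.0, 11.9]
wrist_force: [-0.4, -0.9, -7.8]
opening: 0.0222
[ 0.40623499 -0.26746948  0.18328186] [-51.7 -26.  -31.7  63.9  35.1 -57.4] [-0.42003705 -0.94337967 -7.79936471]
[ 0.41562521 -0.26547352  0.09238186]
```

View pics/s8o.png

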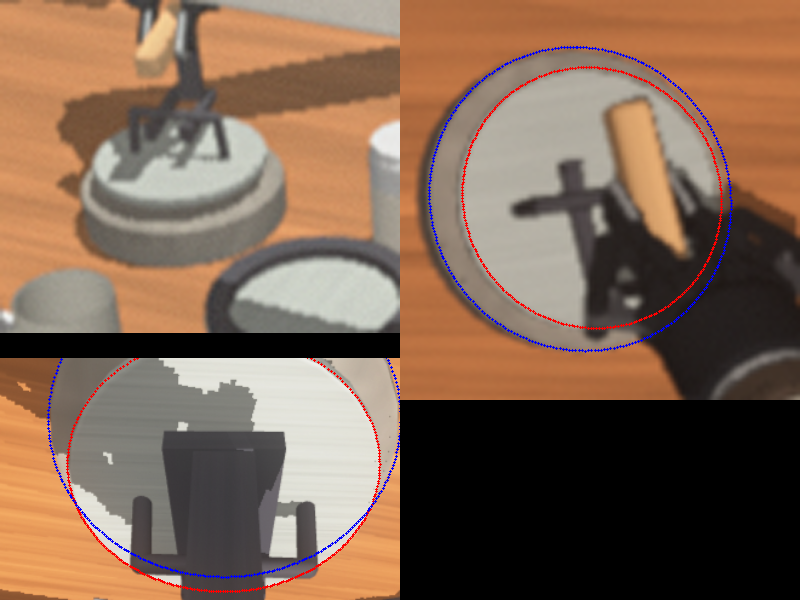

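Both overlays match: the lid circle sits concentric with the slab to 1–2 mm, and level. I'll lower it the last few mm slowly.

```bash
python3 -m handwheel '[[0,0,0,0.0015,0,-0.0013,1],[0,0,0,0.003,0,-0.0025,1],[0,0,0,0.0038,0,-0.0032,1],[0,0,0,0.0044,0,-0.0037,1],[0,0,0,0.005,0,-0.0042,1],[0,0,0,0.0056,0,-0.0047,1],[0,0,0,0.0062,0,-0.0052,1],[0,0,0,0.0068,0,-0.0057,1],[0,0,0,0.0075,0,-0.0063,1],[0,0,0,0.0083,0,-0.007,1],[0,0,0,0.0092,0,-0.0077,1],[0,0,0,0.0102,0,-0.0086,1],[0,0,0,0.0115,0,-0.0097,1],[0,0,0,0.0135,0,-0.0113,1],[0,0,0,0.0155,0,-0.013,1],[0,0,0,0.0175,0,-0.0147,1],[0,0,0,0.019,0,-0.016,1],[0,0,0,0.019,0,-0.016,1]]'
python3 - <<'E'
from h import *
o=bot.get_obs();R,p=cur(o); print(p,o['wrist_force'])
Lp=p-rz(12)@G;print(Lp)
w=shot('wrist','w9.png');s=shot('scene','s9.png');t=shot('top','t9.png')
b=cv2.resize(w['frame'][:200,100:430,::-1],(400,242));c=cv2.resize(t['frame'][220:320,360:460,::-1],(400,400),interpolation=cv2.INTER_CUBIC)
a=cv2.resize(s['frame'][140:240,130:250,::-1],(400,333),interpolation=cv2.INTER_CUBIC)
v=np.zeros((600,800,3),np.uint8);v[:333,:400]=a;v[358:,:400]=b;v[:400,400:]=c
cv2.imwrite('pics/s9o.png',v)
E
```

```text
time: 16.85
ee_pos: [0.406, -0.2673, 0.1578]
tcp_rot: [-0.2, 50.1, 12.0]
wrist_force: [-0.0, 0.4, -3.2]
opening: 0.0228
[ 0.40600051 -0.26733138  0.15775591] [-0.02653385  0.40665281 -3.23607485]
[ 0.41539073 -0.26533543  0.06685591]
```

View pics/s9o.png

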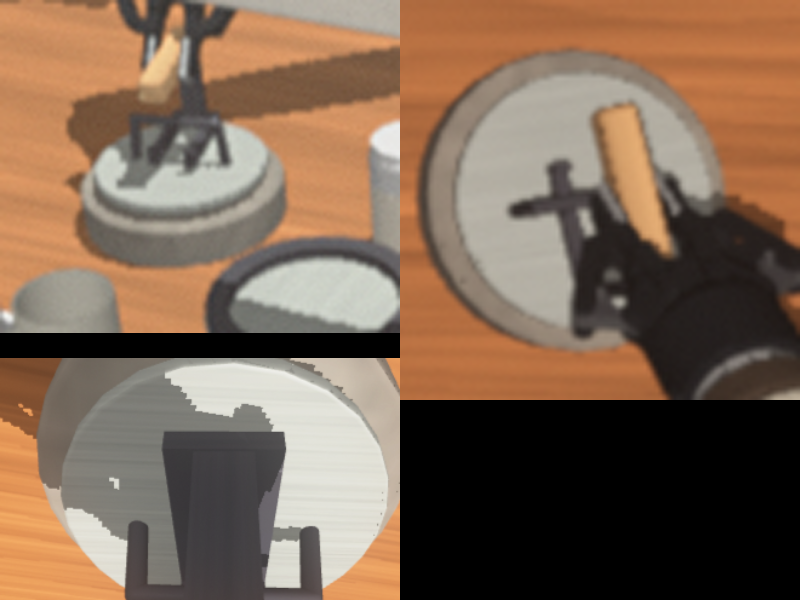

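The lid is resting on the slab: the force is back to the lifter's weight alone, and it looks centred after allowing for parallax. I'll unhook straight back now.

```bash
python3 -m handwheel '[[0,0,0,-0.002,0,-0.0024,1],[0,0,0,-0.007,0,-0.0083,1],[0,0,0,-0.013,0,-0.0155,1],[0,0,0,-0.019,0,-0.0226,1],[0,0,0,-0.025,0,-0.0298,1],[0,0,0,-0.031,0,-0.037,1],[0,0,0,-0.036,0,-0.043,1],[0,0,0,-0.038,0,-0.0455,1],[0,0,0,-0.038,0,-0.0455,1]]'
python3 - <<'E'
from h import *
o=bot.get_obs();R,p=cur(o); print(p,o['wrist_force'],np.round(o['q'],1))
Lp=p-rz(12)@G;print(Lp)
w=shot('wrist','w10.png');s=shot('scene','s10.png')
b=cv2.resize(w['frame'][:,:,::-1],(400,300))
a=cv2.resize(s['frame'][140:240,130:250,::-1],(400,333),interpolation=cv2.INTER_CUBIC)
v=np.zeros((333,800,3),np.uint8);v[:333,:400]=a;v[:300,400:]=b
cv2.imwrite('pics/s10o.png',v)
E
```

```text
time: 18.12
ee_pos: [0.348, -0.28, 0.1579]
tcp_rot: [-0.2, 50.0, 11.9]
wrist_force: [-0.1, 0.2, -2.9]
opening: 0.0225
[ 0.34796953 -0.28002298  0.15788623] [-0.13343126  0.21074318 -2.8578363 ] [-60.2 -27.1 -34.7  68.   37.7 -67.4]
[ 0.35735974 -0.27802702  0.06698623]
```

View pics/s10o.png

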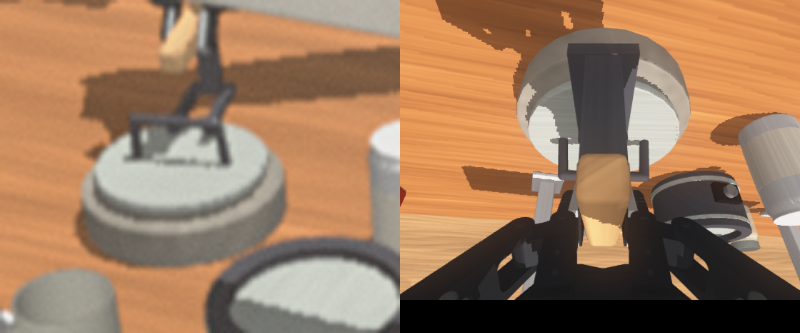

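```bash
python3 -m handwheel '[[0,0,0,-0.008,0,0.0065,1],[0,0,0,-0.023,0,0.019,1],[0,0,0,-0.04,0,0.0335,1],[0,0,0,-0.058,0,0.0485,1],[0,0,0,-0.073,0,0.061,1],[0,0,0,-0.08,0,0.067,1],[0,0,0,-0.08,0,0.067,1]]'
python3 - <<'E'
from h import *
o=bot.get_obs();print(np.round(o['q'],1))
plan([.54,-.06,.172],5,11.9,10)
E
```

```text
time: 19.1
ee_pos: [0.3482, -0.2797, 0.2628]
tcp_rot: [-0.3, 50.0, 11.9]
wrist_force: [1.1, 0.6, -2.5]
opening: 0.0225
[-60.1 -26.6 -22.8  79.3  37.7 -67.4]
[0.1, 0.0, -0.1, 0.004, 0.005, 0.005]
[0.6, 0.0, -0.5, 0.015, 0.018, 0.018]
[1.1, 0.0, -1.0, 0.031, 0.038, 0.037]
[1.9, 0.0, -1.6, 0.05, 0.062, 0.061]
[2.6, 0.0, -2.2, 0.072, 0.088, 0.086]
[3.4, 0.0, -2.9, 0.093, 0.114, 0.112]
[4.1, 0.0, -3.5, 0.112, 0.138, 0.135]
[4.7, 0.0, -4.0, 0.129, 0.157, 0.154]
[5.1, 0.0, -4.3, 0.139, 0.171, 0.167]
[5.3, 0.0, -4.4, 0.143, 0.176, 0.172]
```

```bash
python3 -m handwheel '[[0.1,0,-0.1,0.004,0.005,0.005,1],[0.6,0,-0.5,0.015,0.018,0.018,1],[1.1,0,-1,0.031,0.038,0.037,1],[1.9,0,-1.6,0.050,0.062,0.061,1],[2.6,0,-2.2,0.072,0.088,0.086,1],[3.4,0,-2.9,0.093,0.114,0.112,1],[4.1,0,-3.5,0.112,0.138,0.135,1],[4.7,0,-4,0.129,0.157,0.154,1],[5.1,0,-4.3,0.139,0.171,0.167,1],[5.3,0,-4.4,0.143,0.176,0.172,1],[5.3,0,-4.4,0.143,0.176,0.172,1]]'
python3 - <<'E'
from h import *
o=bot.get_obs();print(np.round(o['q'],1))
plan([.4575,.2953,.13],11,5,12)
E
```

```text
time: 20.48
ee_pos: [0.5295, -0.06, 0.2619]
tcp_rot: [-0.1, 50.1, 5.2]
wrist_force: [0.0, 0.7, -2.4]
opening: 0.0225
[-11.9 -34.5 -30.5  55.4  10.9 -13.4]
[-0.1, -0.0, 0.1, 0.0, 0.007, -0.001]
[-0.3, -0.0, 0.3, 0.0, 0.027, -0.005]
[-0.7, -0.0, 0.6, 0.0, 0.056, -0.01]
[-1.2, -0.0, 1.0, 0.0, 0.093, -0.016]
[-1.7, -0.0, 1.4, 0.0, 0.135, -0.024]
[-2.3, -0.0, 1.9, 0.0, 0.18, -0.032]
[-2.9, -0.0, 2.4, 0.0, 0.224, -0.039]
[-3.4, -0.0, 2.9, 0.0, 0.266, -0.047]
[-3.9, -0.0, 3.2, 0.0, 0.303, -0.053]
[-4.3, -0.0, 3.6, 0.0, 0.333, -0.058]
[-4.5, -0.0, 3.8, 0.0, 0.352, -0.062]
[-4.6, -0.0, 3.8, 0.0, 0.36, -0.063]
```

```bash
python3 -m handwheel '[[-0.1,0,0.1,0,0.007,-0.001,1],[-0.3,0,0.3,0,0.027,-0.005,1],[-0.7,0,0.6,0,0.056,-0.010,1],[-1.2,0,1,0,0.093,-0.016,1],[-1.7,0,1.4,0,0.135,-0.024,1],[-2.3,0,1.9,0,0.180,-0.032,1],[-2.9,0,2.4,0,0.224,-0.039,1],[-3.4,0,2.9,0,0.266,-0.047,1],[-3.9,0,3.2,0,0.303,-0.053,1],[-4.3,0,3.6,0,0.333,-0.058,1],[-4.5,0,3.8,0,0.352,-0.062,1],[-4.6,0,3.8,0,0.360,-0.063,1],[-4.6,0,3.8,0,0.360,-0.063,1]]'
python3 - <<'E'
from h import *
o=bot.get_obs();R,p=cur(o);print(np.round(o['q'],1),p-rz(11)@G)
w=shot('wrist','w11.png')
move(R,np.array([.4575,.2953,.011])+rz(11)@G); move(R,np.array([.4575,.2953,.005])+rz(11)@G)
E
```

```text
time: 22.1
ee_pos: [0.4488, 0.2932, 0.2215]
tcp_rot: [-0.2, 50.1, 11.0]
wrist_force: [-0.2, -0.4, -2.8]
opening: 0.0226
[ 42.8 -31.5 -32.8  53.3 -19.8  25.2] [0.45821893 0.29506608 0.13061847]
row [-0.02, 0.01, 0.01] [0.0913, 0.001, -0.0774] rows>= 1.9
row [-0.02, 0.01, 0.01] [0.0959, 0.001, -0.0813] rows>= 2.0
```

View pics/w11.png

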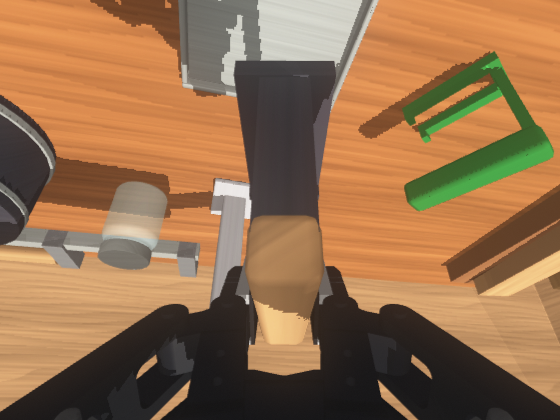

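Above the tray. I'll lower the lifter slowly at the end.

```bash
python3 -m handwheel '[[0,0,0,0.012,0.001,-0.01,1],[0,0,0,0.035,0.001,-0.0295,1],[0,0,0,0.058,0.001,-0.049,1],[0,0,0,0.076,0.001,-0.0645,1],[0,0,0,0.086,0.001,-0.073,1],[0,0,0,0.0905,0.001,-0.0768,1],[0,0,0,0.092,0.001,-0.078,1],[0,0,0,0.093,0.001,-0.0789,1],[0,0,0,0.094,0.001,-0.0797,1],[0,0,0,0.0947,0.001,-0.0803,1],[0,0,0,0.0952,0.001,-0.0807,1],[0,0,0,0.0952,0.001,-0.0807,1]]'
python3 - <<'E'
from h import *
o=bot.get_obs();R,p=cur(o);print(p-rz(11)@G,o['wrist_force'])
w=shot('wrist','w12.png')
E
```

```text
time: 23.65
ee_pos: [0.4479, 0.294, 0.0968]
tcp_rot: [-0.2, 50.0, 11.0]
wrist_force: [0.1, -0.4, -2.4]
opening: 0.0226
[0.45733936 0.29585297 0.00586313] [ 0.14450279 -0.37899298 -2.43441075]
```

View pics/w12.png

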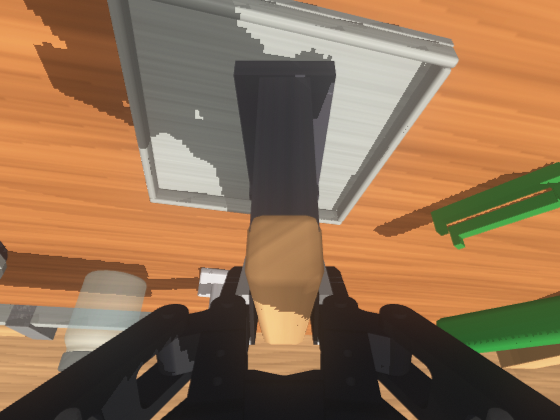

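```bash
python3 -m handwheel '[[0,0,0,0.0004,0,-0.0003,1],[0,0,0,0.0008,0,-0.0006,1],[0,0,0,0.0008,0,-0.0006,1]]'; python3 -m handwheel '[[0,0,0,0.0003,0,-0.0003,1],[0,0,0,0.0003,0,-0.0003,1]]'
```

```text
time: 24.08
ee_pos: [0.4482, 0.2942, 0.0964]
tcp_rot: [-0.2, 50.0, 11.1]
wrist_force: [-1.7, -0.5, 2.1]
opening: 0.0224
time: 24.32
ee_pos: [0.4484, 0.2943, 0.0964]
tcp_rot: [-0.2, 50.0, 11.1]
wrist_force: [-3.7, -1.3, 4.4]
opening: 0.023
```

The lifter is down on the tray floor. I'll release and back off along the tool axis.

```bash
python3 -m handwheel '[[0,0,0,-0.0004,0,0.0003,0.4],[0,0,0,-0.0004,0,0.0003,0.2],[0,0,0,-0.0004,0,0.0003,-0.2],[0,0,0,-0.0004,0,0.0003,-0.6],[0,0,0,-0.0004,0,0.0003,-1],[0,0,0,-0.0004,0,0.0003,-1],[0,0,0,-0.0004,0,0.0003,-1],[0,0,0,-0.0004,0,0.0003,-1]]' 20
python3 - <<'E'
from h import *
o=bot.get_obs();print(o['wrist_force'],o['opening']);shot('wrist','w13.png')
E
```

```text
time: 25.32
ee_pos: [0.4479, 0.294, 0.0958]
tcp_rot: [-0.2, 50.0, 11.0]
wrist_force: [0.2, -0.2, -0.3]
opening: 0.0853
[ 0.18991377 -0.16229984 -0.33433532] 0.08528935770571752
```

View pics/w13.png

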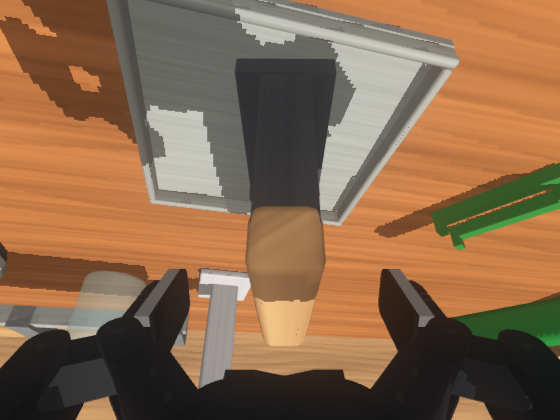

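```bash
python3 -m handwheel '[[0,0,0,-0.01,0,0,-1],[0,0,0,-0.03,0,0,-1],[0,0,0,-0.06,0,0,-1],[0,0,0,-0.09,0,0,-1],[0,0,0,-0.12,0,0,-1],[0,0,0,-0.13,0,0.03,-1],[0,0,0,-0.14,0,0.05,-1],[0,0,0,-0.14,0,0.05,-1],[0,0,0,-0.14,0,0.05,-1]]'
python3 - <<'E'
from h import *
w=shot('wrist','w14.png');s=shot('scene','s14.png');t=shot('top','t14.png')
v=np.zeros((600,800,3),np.uint8);f=lambda p:cv2.resize(p['frame'][:,:,::-1],(400,300))
v[:300,:400]=f(s);v[:300,400:]=f(t);v[300:,:400]=f(w);v[300:,400:]=cv2.resize(s['frame'][150:285,140:320,::-1],(400,300),interpolation=cv2.INTER_CUBIC)
cv2.imwrite('pics/f.png',v);o=bot.get_obs();print(o['time'],o['ee_pos'],np.round(o['q'],1))
cv2.imwrite('pics/f2.png',cv2.resize(t['frame'][210:330,340:470,::-1],None,fx=4,fy=4))
for n in ['can','mug','jar','slab','lid']:print(n,[(np.round(np.array(d['centre'])*[560,420],1).tolist(),round(d['conf'],2)) for d in bot.tip_of(n,t)][:2])
E
```

```text
time: 26.5
ee_pos: [0.3967, 0.284, 0.2343]
tcp_rot: [-0.3, 50.1, 11.0]
wrist_force: [0.7, 0.7, -0.6]
opening: 0.0856
26.65 [0.39675611 0.28408029 0.23415705] [ 47.6 -37.5 -34.3  59.4 -22.5  29.4]
can [([310.5, 265.5], 0.98), ([182.5, 250.2], 0.48)]
mug [([381.9, 165.9], 0.69)]
jar [([245.1, 155.1], 0.44)]
slab [([177.4, 250.2], 0.25)]
lid [([405.1, 269.0], 0.7)]
```

View pics/f.png

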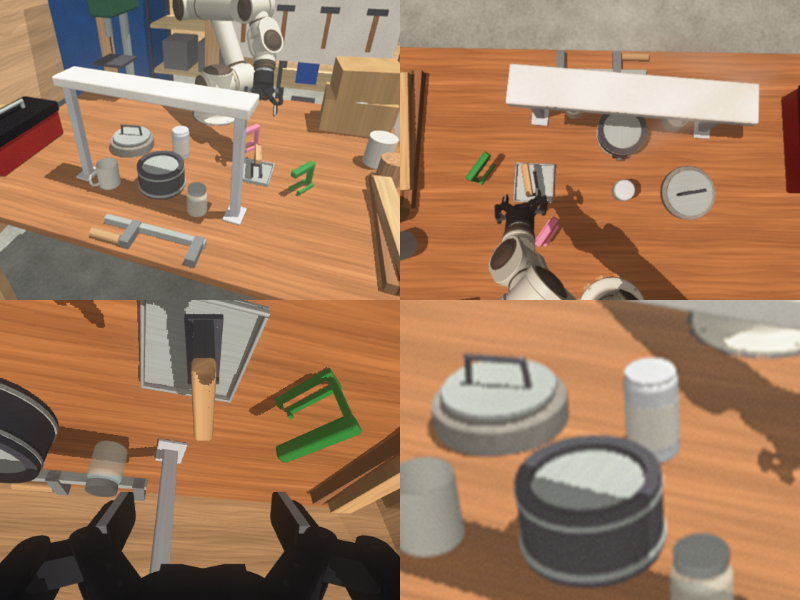

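View pics/f2.png

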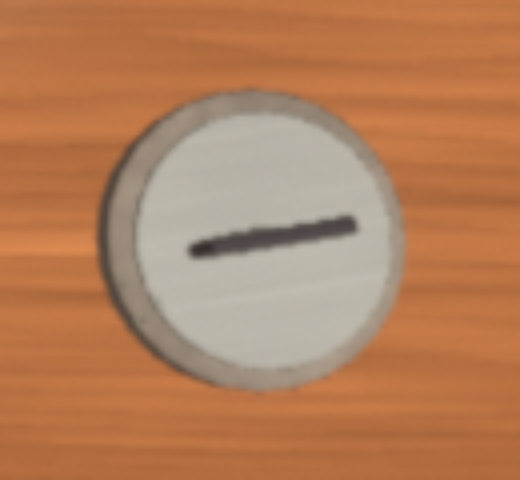

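The lid sits flat and concentric on the slab. Its disc centre is at (263,240) against (257,240) for the slab in the zoomed view, and about 8 px of that is the expected parallax. The lifter stands upright in the tray, and the can, mug and jar have not moved. I'll hand the job in.

```bash
python3 -c "
from workcell import bot
print(bot.job_done())"
```

```text
the job is handed in; nothing more can be done
None
```

The job is handed in at about 27 s of the 72 s allowed. I hooked the lid under its loop and lifted it about 26 mm clear of the pot. I set it down slowly on the slab, backed the lifter out, and stood it in its tray where it came from. The arm finished well clear of everything.

- **Lid:** In the last pictures it lies flat on the slab, centred to about 1–2 mm after allowing for parallax. It stayed level wherever I stopped to look.
- **Lifter:** It stands upright in the tray with the gripper open and the wrist force back near zero.
- **Contact:** I saw no contact with the lid, the strip light, the pot or the look-alikes. The highest wrist force I read, at the end of each move, was about 8 N.
- **Can, mug and jar:** The networks' readings are within about 3 px (roughly 7 mm) of the first picture. In the last pictures they look to be standing where they were.

**Checks that disagreed:** The fixed cameras sat 1–2 px (2–4 mm) off the wrist camera. The first slab estimates from the top and scene views differed by about 14 mm in x. I re-fitted the rim and checked it in the wrist view, which brought all three views within about 5 mm. In the final top view the network did not find the slab; its best answer was in the tray, at low confidence (0.25). So I judged the centring from the rims in the picture.

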